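# Seat a test bar in the microscope fixture and snap the toggle clamp shut

### The arm

A 6-joint arm with a two-finger parallel gripper is mounted at the origin on the work surface. World frame = base frame: x ahead of the robot, y to its left, z up, the work surface at z = 0. Lengths are in m, angles in rad, forces in N, time in s.
With the tool pointing down it reaches from about 0.4 to 0.925 m from the base axis. Payload 12.5 kg.
Tool frame: the origin (TCP) lies at the very end of the fingers, on their centre line; the grasp point (between the pads) lies ctrl.grasp_offset behind it (ctrl.grasp_offset is the distance from the TCP to the grasp point, in m); x points along the fingers, z is the direction in which the jaws open and shut, and the axes are right-handed (so a half turn about x gives the same grasp; the last joint's range is limited). The gripper opens to 95 mm and grips with 3 to 60 N. Pads are 20 mm wide; open, the fingers measure 119 mm over their backs; the gripper's body (75 mm by 180 mm) begins 59 mm behind the grasp point.
Start: joints at [1.137, 0.491, 1.559, -0, 1.092, -0.106], TCP at [0.201, 0.592, 0.215] pointing down, gripper open.
Joint ranges: [-3.1, 3.1], [-0.84, 2.19], [0.05, 2.79], [-1.13, 4.28], [0.06, 2.93], [-2.69, 2.69]. Speed limits (rad/s): [2.22, 2.22, 2.79, 3.14, 3.14, 3.14].

### API

Orientations are given as a unit quaternion [x, y, z, w].
In Python, from cell import ctrl gives the robot as it stands.
- The arm moves only by the tool send_rows, never from a script. Its argument "rows" is text: rows parted by semicolons, each of 6 numbers parted by spaces: the shift along the world's x, y, z each as a share of 0.25 m, from -1 to 1, then the turn, a rotation vector about the world's x, y, z each as a share of 2 pi rad, from -1 to 1. A call has 1 to 10 rows; each row is the pose to reach, as a shift and turn from the pose measured when the call began, turning the shorter way round; what a row does not reach only later rows make up. A row lasts 1/10 s, in which the tool goes at most 50 mm and 8.59 degrees, less where a joint would pass 70% of its speed; a pose out of reach is approached as far as the arm can. A call with a number of a shift or a turn outside -1 to 1 is refused whole. A call with a gripper value outside its range is refused whole. "grip" is the gripper's target within -1 to 1 (fully open at 1, half-way at 0, shut at -1), set as the call begins (left out, the last holds). The fingers move at their own pace and stop on an object; "newtons" is the grip in N (left out, the last holds). Time passes only in rows, so rows that repeat a pose let the fingers close. It gives the time, the measured TCP pose, the force and the opening at its end, in the units of the state.
- ctrl.get_state(): the state, without advancing time (a new reading comes with each control period).
- ctrl.grab_frame(name): name is "side" or "top" or "wrist"; returns a dict with "frame" (400x640x3 uint8, red, green, blue), "fx", "fy", "cx", "cy" (pixels), "xyz" and "attitude" of the camera in the world. Camera axes: x right, y up, looking along -z (the intrinsics and any distortion apply to the point x, -y, -z); pixel columns grow to the right and rows downward; lengths in m; the calibration is good to about 2 mm. The wrist camera is an equidistant fisheye: a pixel r from the principal point sees the ray r / f radians off the axis. A picture is of the moment at which its call begins. There is no depth.
- ctrl.finish_job(): hands the job in, once; it reports no verdict.
Trained networks look in the newest picture that a camera, given by its name, has taken for a name from the list of things; names that differ only in an ending like _2 or _b are one class to them, and where a whole thing is asked for, a point or a joint stands for the part that bears it (a point fixed in the world has none). Each returns a list of dicts, best first, with "score" (0 to 1); they miss things now and then, are a little off and sometimes report something else, mostly with a low value. They report only what shows in the picture. A call takes as long as a camera call. They do not tell look-alikes from the thing itself.
- ctrl.find_in(target, camera): "point" ([column, row] in pixels, amid what is visible of it).
The state is a dict: "t": time; "qpos": joint angles; "qd": joint speeds; "joint_efforts": joint torques, N m; "tool_pos": TCP position; "eef_rot": TCP orientation; "force": force on the tool from outside, world axes, zero at the start; "ft_torque": the same for the moment, N m; "finger_gap": finger opening in m.
Only numpy, scipy, OpenCV 4.12 (cv2) and the standard library are available. Lean on these libraries where they do the work, as an engineer would, in place of code of your own. Each camera call takes 0.05 s, during which the arm holds its last target. There are 200 camera calls.

### The job

In the specimen fixture, push the square metal test bar along its channel with the fingertips until it is fully home against the end stop, and only then push the grey handle of the toggle clamp over its dead point and down until it snaps into lock, so that the clamp's foot presses on the bar. Do not lift anything and leave the other things on the bench where they stand; finish clear of everything.

Things in the scene. Friction and masses are not known exactly. Their poses are not given: they have to be found in the camera images.
- fixture: Steel base plate (120 mm along its x, y = -190 to +110 mm, 12 mm thick) fixed to the bench; origin at bench level under the front face of the end stop, on the channel's centre line. y points along the channel from its open end to the stop and on to the clamp; z up. Rails 7 mm high above the plate flank the channel from y = -150 to 0, 33 mm apart inside, 53 mm outside.
- stop_face (a point): Point on the end stop's face that the bar must meet: fixture x = 0, y = 0, 27 mm above the bench; axes as the fixture's. The stop is a block 50 mm wide, from y = 0 to 14 mm, its top 44 mm above the bench.
- clamp_pivot (a point): Pivot of the clamp's handle and arm: fixture x = 0, y = 55 mm, 75 mm above the bench; the pivot axis is the fixture's x axis. Axes as the fixture's. Two side plates beside it stand 88 mm above the bench, from y = 32 to 82 mm, 42 mm over the outside.
- handle_grip (a point): Point on the centre line of the clamp's straight round grey handle, 100 mm from the pivot. The grey part is 18 mm in diameter and runs from about 41 to 130 mm from the pivot. The handle turns in the fixture's y-z plane at x = 0. Push it on its upper face (the one towards the bar: -y and up).
- handle (a joint): Clamp handle, rad. 0: open, handle 65 degrees above the horizontal, leaning to +y. 1.0: locked, lying to +y, 7.7 degrees above the horizontal (elevation = 65 degrees minus the joint angle). Dead point at 0.82: before it a spring swings the handle back to 0; past it the spring snaps it to 1.0 and holds it. Takes at most about 7 N, pushed squarely at handle_grip.
- spindle: Foot of the clamp: sprung spindle with a black rubber tip 18 mm wide, under the end of the clamp's arm; origin on the arm's centre line, 85 mm from the pivot. Open, the arm (16 mm wide) rises from the pivot at 40 degrees to -y, its end at about y = -18, z = 140 mm. It comes down with the handle; locked, the foot presses on the bar 30 mm from the stop with about 3 N.
- bar: Loose square aluminium test bar, 30 x 30 mm, 100 mm long (along its y), about 0.24 kg, lying in the channel on the plate (underside 12 mm above the bench, top 42 mm), 20 to 60 mm short of the stop at the start; origin at the centre of its underside. It slides along the channel under about 1 to 3 N.
- bar_front (a point): Centre of the bar's end face that must meet the stop (27 mm above the bench); axes as the bar's.
- bar_back (a point): Centre of the bar's other end face, at the channel's open end, the one to push (27 mm above the bench); axes as the bar's.
- jar: Bystander: small amber glass jar with white cap, 44 mm in diameter, 62 mm tall, beside the fixture; origin at the centre of its underside.
- puck: Bystander: grey resin mount, a disc 40 mm in diameter, 24 mm tall, beside the fixture; origin at the centre of its underside.
- driver: Bystander: screwdriver 150 mm long lying on the bench between the robot and the fixture; origin near its middle, its x axis along the shaft.
Things that resemble listed ones, but are neither listed nor needed, are in the scene too. Of the things shaped like the bar, the aluminium one is meant.

How it is judged:
By the outcome, as a careful person would: the job done as asked, in the order asked, and still so for the second after the job is handed in, with the robot touching nothing.
It also fails if it takes over 48 s, if anything falls off the work surface, if the arm or the gripper's body presses on something with over 40 N, if the wrist force passes 120 N, or if a joint passes its speed limit or range.

## Working session

There is one attempt and no reset: what is moved stays moved. The work goes in short steps, Python scripts to look and compute and a tool call to move; the robot and the scene stay as the last step left them, time stands still between calls to the robot, and variables do not carry over. Pictures are saved under pics/ and viewed, about 8 in all and at most 12, crops included, and the job is handed in when it is done.

Besides the shell and the picture viewer there is one more tool, called after "Call:" as name(argument=value, ...) on one line, values as JSON. send_rows: Moves the arm, as the interface text tells. Its arguments: {"type":"object","properties":{"rows":{"type":"string"},"grip":{"type":"number"},"newtons":{"type":"number"}},"required":["rows"]}

```bash
mkdir -p pics; ls; python3 - <<'E'
from cell import ctrl
import cv2
print(ctrl.get_state(), ctrl.grasp_offset)
for n in("top","side"):
    f=ctrl.grab_frame(n); cv2.imwrite(f"pics/{n}0.png",f["frame"][:,:,::-1])
    print(n,{k:v for k,v in f.items() if k!="frame"})
    for t in("fixture","stop_face","handle_grip","spindle","bar","jar","puck","driver","bar_back"):
        print(t,[(r["point"],round(r["score"],2)) for r in ctrl.find_in(t,n)[:3]])
E
```

```text
pics
{'t': 0.0, 'qpos': array([ 1.13738044e+00,  4.91588064e-01,  1.55948177e+00,  6.30091942e-06,
        1.09168543e+00, -1.05599967e-01]), 'qd': array([7.45558730e-04, 9.13775000e-05, 5.93364261e-04, 1.69473969e-04,
       1.49136279e-03, 4.45999235e-04]), 'joint_efforts': array([-1.03123111e-03, -6.12619185e+01, -2.58191407e+01,  6.92115817e-02,
        4.81614273e-02, -1.02881893e-04]), 'tool_pos': array([0.20110412, 0.59149201, 0.21403291]), 'eef_rot': array([-0.4119112 ,  0.57524511,  0.4115091 ,  0.57452806]), 'force': array([-0.18734342, -0.42756747,  0.40731571]), 'ft_torque': array([ 0.00390669,  0.0139143 , -0.04172254]), 'finger_gap': 0.09522912378094052} 0.0188
top {'fx': 499.39572850342483, 'fy': 499.39572850342483, 'cx': 314.28933189025827, 'cy': 195.6415686216615, 'xyz': array([0.31301114, 0.02557831, 1.20168422]), 'attitude': array([ 0.06592207, -0.07390967, -0.70299291,  0.70426743])}
fixture [([301.7, 223.5], 0.77)]
stop_face [([340.7, 178.3], 0.73), ([304.6, 224.3], 0.69)]
handle_grip [([257.2, 201.2], 0.7)]
spindle [([306.2, 220.9], 0.51)]
bar [([413.5, 278.7], 
[... 199 characters left out ...]
6), ([201.5, 231.4], 0.73), ([329.4, 231.4], 0.61)]
side {'fx': 369.08480452778286, 'fy': 369.08480452778286, 'cx': 317.73141658024815, 'cy': 196.60215260916166, 'xyz': array([ 0.4318865 , -0.71466853,  0.57418585]), 'attitude': array([ 0.49381042, -0.0486583 , -0.06129047,  0.86604106])}
fixture [([287.9, 241.3], 0.91)]
stop_face [([287.7, 238.0], 0.91)]
handle_grip [([294.1, 171.4], 0.49), ([289.3, 241.3], 0.23)]
spindle [([284.8, 205.0], 0.63)]
bar [([276.3, 247.1], 0.91), ([269.9, 186.2], 0.79), ([301.0, 316.5], 0.74)]
jar [([338.7, 217.2], 0.74)]
puck [([332.9, 255.8], 0.58)]
driver [([237.6, 224.5], 0.55)]
bar_back [([225.7, 328.1], 0.9), ([276.3, 244.3], 0.82), ([267.4, 187.8], 0.82)]
```

```bash
python3 - <<'E'
import cv2
a=cv2.imread("pics/top0.png")[120:340,180:460]; cv2.imwrite("pics/topc.png",cv2.resize(a,None,fx=2.8,fy=2.7,interpolation=3))
a=cv2.imread("pics/side0.png")[130:350,190:390]; cv2.imwrite("pics/sidec.png",cv2.resize(a,None,fx=2.7,fy=2.7,interpolation=3))
E
```

```text
(no output)
```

View pics/topc.png

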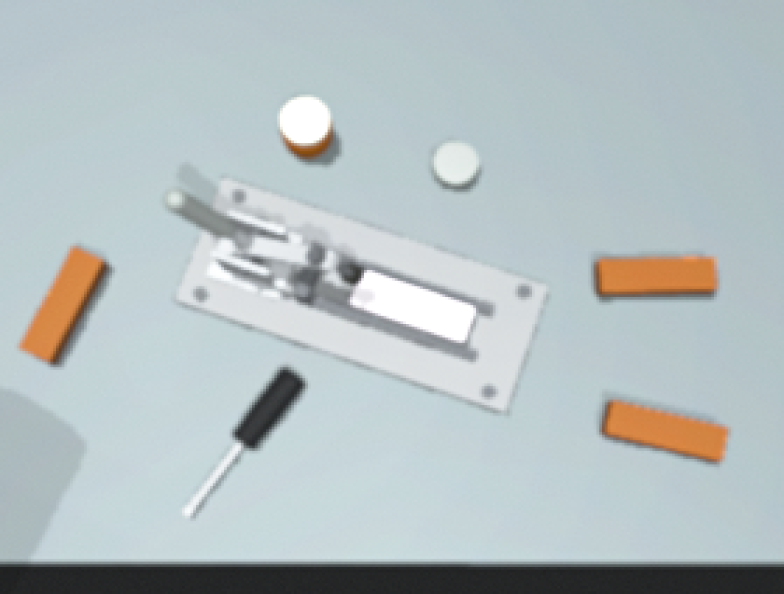

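View pics/sidec.png

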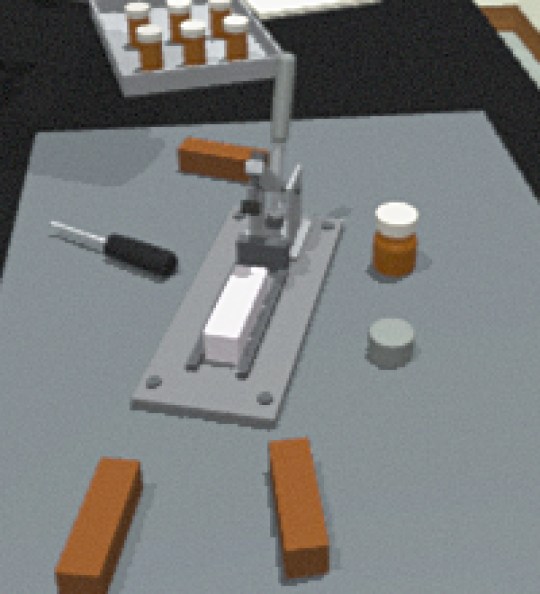

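The top crop shows the white aluminium bar in the channel, with its back end at about (472,322). The orange look-alikes are at (655,275), (665,430) and (62,305), all outside the fixture. The side crop agrees: the bar is at (235,315) and the handle is up at (283,100). Next I fit the fixture pose from the plate corners.

```bash
cat > h.py <<'E'
import numpy as np
from scipy.spatial.transform import Rotation as R
from scipy.optimize import least_squares
T=dict(fx=499.3957,cx=314.2893,cy=195.6416,xyz=np.array([0.31301114,0.02557831,1.20168422]),q=[0.06592207,-0.07390967,-0.70299291,0.70426743])
S=dict(fx=369.0848,cx=317.7314,cy=196.6022,xyz=np.array([0.4318865,-0.71466853,0.57418585]),q=[0.49381042,-0.0486583,-0.06129047,0.86604106])
def proj(c,p):
    d=R.from_quat(c["q"]).inv().apply(np.atleast_2d(p)-c["xyz"])
    return np.c_[c["cx"]+c["fx"]*d[:,0]/-d[:,2], c["cy"]+c["fx"]*d[:,1]/d[:,2]]
def ray(c,uv,z):
    d=R.from_quat(c["q"]).apply([(uv[0]-c["cx"])/c["fx"],-(uv[1]-c["cy"])/c["fx"],-1])
    return c["xyz"]+d*(z-c["xyz"][2])/d[2]
def fix(P,p): # fixture -> world
    c,s=np.cos(P[2]),np.sin(P[2]); p=np.atleast_2d(p)
    return np.c_[P[0]+c*p[:,0]-s*p[:,1],P[1]+s*p[:,0]+c*p[:,1],p[:,2]]
def inv(P,w):
    d=np.array(w)-[P[0],P[1],0]; return R.from_rotvec([0,0,-P[2]]).apply(d)
tc=lambda u,v:(u/2.8+180,v/2.7+120)
sc=lambda u,v:(u/2.7+190,v/2.7+130)
E
python3 - <<'E'
from h import *
np.set_printoptions(precision=4,suppress=True)
C=np.array([[.06,.11,.012],[-.06,.11,.012],[.06,-.19,.012],[-.06,-.19,.012]])
tu=np.array([tc(222,178),tc(177,300),tc(548,287),tc(508,412)])
su=np.array([sc(343,222),sc(275,412),sc(135,401)])
ft=lambda P:(proj(T,fix(P,C))-tu).ravel()
fs=lambda P:(proj(S,fix(P,C[[0,2,3]]))-su).ravel()
for n,f in(("top",ft),("side",fs),("both",lambda P:np.r_[ft(P),fs(P)])):
    r=least_squares(f,[.3,0,0.3]);print(n,r.x,r.fun)
P=r.x
for p in(tc(476,303),tc(467,342),tc(472,322)): print("bar back top",inv(P,ray(T,p,.042)))
for p in(sc(204,332),sc(243,335),sc(206,362),sc(240,365)): print("side",inv(P,ray(S,p,.042)),inv(P,ray(S,p,.012)))
for nm,p in dict(jar=(289.2,165),puck=(341,178.9)).items(): print(nm,ray(T,p,.03),inv(P,ray(T,p,.03)))
e=np.deg2rad(65)
print("handle end",proj(T,fix(P,[0,.055+.13*np.cos(e),.075+.13*np.sin(e)])),"obs",tc(174,199),proj(S,fix(P,[0,.055+.13*np.cos(e),.075+.13*np.sin(e)])),sc(284,58))
print("arm end",proj(T,fix(P,[0,-.018,.14])))
for q in([0,-.22,.027],[0,0,.027],[0,.1,.12]):print(fix(P,q))
E
```

```text
top [ 0.4842  0.0612 -0.3328] [ 0.2835 -0.534  -1.1134  0.539   1.0032 -0.7346 -0.1563  0.6373]
side [ 0.4863  0.0657 -0.3247] [-0.0901 -1.8767  1.0522  2.1928 -0.9891 -1.3452]
both [ 0.4853  0.0624 -0.3281] [-0.4011 -0.7847 -1.5882  0.3562  0.4764 -1.5422 -0.4611 -0.1222 -0.1668
 -1.1632  0.3779  3.3767 -1.7897 -0.3447]
bar back top [ 0.018  -0.1348  0.042 ]
bar back top [-0.0165 -0.1382  0.042 ]
bar back top [ 0.0013 -0.1367  0.042 ]
side [-0.015  -0.1311  0.042 ] [-0.0271 -0.0961  0.012 ]
side [ 0.0177 -0.1284  0.042 ] [ 0.0074 -0.0932  0.012 ]
side [-0.0025 -0.1668  0.042 ] [-0.0139 -0.1338  0.012 ]
side [ 0.025  -0.1649  0.042 ] [ 0.0151 -0.1318  0.012 ]
jar [0.6237 0.0732 0.03  ] [0.1276 0.0548 0.03  ]
puck [ 0.5896 -0.052   0.03  ] [ 0.1356 -0.0747  0.03  ]
handle end [[240.3427 192.9617]] obs (242.14285714285714, 193.7037037037037) [[295.6118 149.6407]] (295.18518518518516, 151.48148148148147)
arm end [[299.4948 216.8805]]
[[ 0.4144 -0.1459  0.027 ]]
[[0.4853 0.0624 0.027 ]]
[[0.5175 0.1571 0.12  ]]
```

```bash
cat >> h.py <<'E'
P0=np.array([.4850,.0620,-.329])
def plan(P,st,pts,neg=None):
    """pts: TCP targets in fixture frame; print row numbers"""
    t0=np.array(st["tool_pos"]); r0=R.from_quat(st["eef_rot"])
    z=np.array([np.cos(P[2]),np.sin(P[2]),0]); best=None
    for s in(1,-1):
        x=np.array([0,0,-1.]);zz=s*z;M=R.from_matrix(np.c_[x,np.cross(zz,x),zz])
        rv=(M*r0.inv()).as_rotvec()
        if best is None or np.linalg.norm(rv)<np.linalg.norm(best): best=rv
    for w in fix(P,pts): print(np.round((w-t0)/.25,4),np.round(best/(2*np.pi),4),"world",np.round(w,4))
E
python3 - <<'E'
from h import *
from cell import ctrl
s=ctrl.get_state()
plan(P0,s,[[0,.2,.28],[0,-.17,.25],[0,-.17,.024],[0,-.115,.024]])
E
```

```text
[ 1.3936 -1.3619  0.2614] [-0.     -0.      0.2498] world [0.5496 0.2513 0.28  ]
[ 0.9154 -2.7625  0.1414] [-0.     -0.      0.2498] world [ 0.4301 -0.0989  0.25  ]
[ 0.9154 -2.7625 -0.7626] [-0.     -0.      0.2498] world [ 0.4301 -0.0989  0.024 ]
[ 0.9865 -2.5543 -0.7626] [-0.     -0.      0.2498] world [ 0.4478 -0.0468  0.024 ]
```

Call:
send_rows(rows="0.9 -0.98 0.3 0 0 -0.125;0.9 -0.98 0.3 0 0 -0.125;0.9 -0.98 0.3 0 0 -0.125;0.9 -0.98 0.3 0 0 -0.125;0.9 -0.98 0.3 0 0 -0.125;0.9 -0.98 0.3 0 0 -0.125;0.9 -0.98 0.3 0 0 -0.125;0.9 -0.98 0.3 0 0 -0.125", grip=-1)

```text
t: 1.8
tool_pos: [0.4292, 0.344, 0.2908]
eef_rot: [-0.159, 0.688, 0.159, 0.69]
force: [-1.0, 0.2, -0.2]
finger_gap: 0.0363
```

Call:
send_rows(rows="0 -1 0 0 0 -0.125;0 -1 0 0 0 -0.125;0 -1 0 0 0 -0.125;0 -1 0 0 0 -0.125;0 -1 0 0 0 -0.125;0 -1 0 0 0 -0.125")

```text
t: 2.4
tool_pos: [0.4289, 0.0903, 0.291]
eef_rot: [0.12, 0.696, -0.121, 0.698]
force: [0.9, 0.9, 0.4]
finger_gap: 0.0002
```

Call:
send_rows(rows="0 -0.76 -0.35 0 0 0;0 -0.76 -0.35 0 0 0;0 -0.76 -0.35 0 0 0;0 -0.76 -0.35 0 0 0;0 -0.76 -0.35 0 0 0;0 -0.76 -0.35 0 0 0")

```text
t: 3.0
tool_pos: [0.4287, -0.1003, 0.2028]
eef_rot: [0.121, 0.696, -0.122, 0.697]
force: [-0.5, 0.4, -0.2]
finger_gap: 0.0004
```

```bash
python3 - <<'E'
from h import *
from cell import ctrl
import cv2
s=ctrl.get_state(); print(s["t"],s["tool_pos"],s["eef_rot"],s["finger_gap"],s["qpos"])
print("fixture TCP",inv(P0,s["tool_pos"]))
plan(P0,s,[[0,-.17,.024]])
f=ctrl.grab_frame("wrist");cv2.imwrite("pics/w1.png",f["frame"][:,:,::-1]);print({k:v for k,v in f.items() if k!="frame"})
E
```

```text
3.0 [ 0.42866838 -0.10033035  0.20277023] [ 0.12084899  0.69630795 -0.1215279   0.69698043] 0.0004255113071828634 [-3.79699532e-01  2.44435634e-01  2.00456227e+00 -9.55842962e-04
  8.91466575e-01 -3.46260153e-02]
fixture TCP [-0.00086191 -0.17182448  0.20277023]
[ 0.0056  0.0058 -0.7151] [0.0002 0.0001 0.0025] world [ 0.4301 -0.0989  0.024 ]
{'fx': 309.70691628693146, 'fy': 309.70691628693146, 'cx': 323.9926543095267, 'cy': 200.3153519370579, 'xyz': array([ 0.45651347, -0.02459055,  0.372584  ]), 'attitude': array([-0.14067463,  0.02403957, -0.16962038,  0.97512136])}
```

View pics/w1.png

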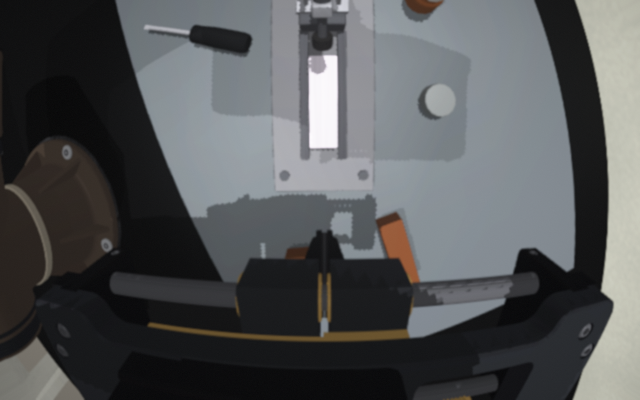

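The wrist view shows the bar in line with the closed fingers. Its back edge runs from (309,149) to (338,149), and the plate's near corners are (276,191) and (374,189). I measure from these to refine the pose.

```bash
cat >> h.py <<'E'
W=dict(f=309.7069,cx=323.9927,cy=200.3154)
def wray(xyz,q,uv,z):
    a,b=uv[0]-W["cx"],uv[1]-W["cy"];r=np.hypot(a,b);t=r/W["f"]
    d=R.from_quat(q).apply([np.sin(t)*a/r,-np.sin(t)*b/r,-np.cos(t)]); return xyz+d*(z-xyz[2])/d[2]
E
python3 - <<'E'
from h import *
x=np.array([0.45651347,-0.02459055,0.372584]);q=[-0.14067463,0.02403957,-0.16962038,0.97512136]
for n,uv,z in(("plate",(276,191),.012),("plate",(374,189),.012),("plateTop",(273,5),.012),("plateTop",(375,5),.012),("barback",(309,149),.042),("barback",(338,149),.042),("barfront",(310,55),.042),("barfront",(336,55),.042),("rail",(301,158),.019),("rail",(346,158),.019)):
    print(n,np.round(inv(P0,wray(x,q,uv,z)),4))
E
```

```text
plate [-0.0583 -0.1847  0.012 ]
plate [ 0.0605 -0.184   0.012 ]
plateTop [-0.0562  0.0412  0.012 ]
plateTop [0.0629 0.0394 0.012 ]
barback [-0.0154 -0.131   0.042 ]
barback [ 0.0157 -0.1314  0.042 ]
barfront [-0.0124 -0.0297  0.042 ]
barfront [ 0.0148 -0.0302  0.042 ]
rail [-0.026 -0.144  0.019]
rail [ 0.0259 -0.1448  0.019 ]
```

```bash
sed -i 's/^P0=.*/P0=np.array([.4868,.0645,-.332])/' h.py; python3 - <<'E'
from h import *
from cell import ctrl
plan(P0,ctrl.get_state(),[[0,-.17,.1],[0,-.17,.026],[0,-.13,.026],[0,-.1,.026]])
E
```

```text
[ 0.0101  0.0125 -0.4137] [0.0002 0.0003 0.0018] world [ 0.4314 -0.0962  0.1   ]
[ 0.0101  0.0125 -0.7097] [0.0002 0.0003 0.0018] world [ 0.4314 -0.0962  0.026 ]
[ 0.0622  0.1637 -0.7097] [0.0002 0.0003 0.0018] world [ 0.4444 -0.0584  0.026 ]
[ 0.1013  0.2772 -0.7097] [0.0002 0.0003 0.0018] world [ 0.4542 -0.03    0.026 ]
```

Call:
send_rows(rows="0.01 0.0125 -0.2 0 0 0.002;0.01 0.0125 -0.4 0 0 0.002;0.01 0.0125 -0.55 0 0 0.002;0.01 0.0125 -0.65 0 0 0.002;0.01 0.0125 -0.71 0 0 0.002;0.01 0.0125 -0.71 0 0 0.002;0.01 0.0125 -0.71 0 0 0.002")

```text
t: 3.75
tool_pos: [0.432, -0.0952, 0.0267]
eef_rot: [0.115, 0.697, -0.116, 0.698]
force: [1.1, 0.2, 0.2]
finger_gap: 0.0004
```

Call:
send_rows(rows="0.0104 0.0302 0 0 0 0;0.0208 0.0605 0 0 0 0;0.0312 0.0907 0 0 0 0;0.0417 0.121 0 0 0 0;0.0521 0.1512 0 0 0 0")

```text
t: 4.25
tool_pos: [0.4454, -0.0568, 0.027]
eef_rot: [0.115, 0.696, -0.116, 0.699]
force: [-1.2, -2.6, 3.0]
finger_gap: 0.0002
```

```bash
python3 - <<'E'
from h import *
from cell import ctrl
import cv2
s=ctrl.get_state(); print(s["t"],inv(P0,s["tool_pos"]),inv([0,0,P0[2]],s["force"]))
f=ctrl.grab_frame("wrist");cv2.imwrite("pics/w2.png",f["frame"][:,:,::-1]);print({k:v for k,v in f.items() if k!="frame"})
E
```

```text
4.25 [ 0.00035655 -0.12814084  0.02704667] [-0.30847111 -2.88897357  2.96379845]
{'fx': 309.70691628693146, 'fy': 309.70691628693146, 'cx': 323.9926543095267, 'cy': 200.3153519370579, 'xyz': array([0.4716473 , 0.01952448, 0.19685614]), 'attitude': array([-0.14101771,  0.02179683, -0.16210595,  0.97640185])}
```

View pics/w2.png

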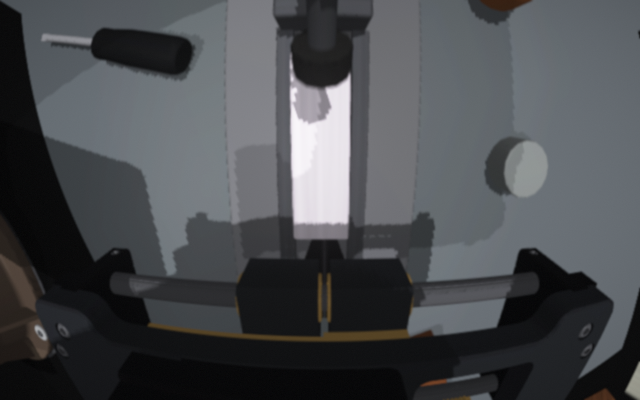

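The fingertips (323,240) are on the bar's back face and pushing with about 3 N. I keep pushing slowly and watch the force.

Call:
send_rows(rows="0.0039 0.0113 0 0 0 0;0.0078 0.0227 0 0 0 0;0.0117 0.034 0 0 0 0;0.0156 0.0454 0 0 0 0;0.0182 0.053 0 0 0 0")

```text
t: 4.8
tool_pos: [0.4501, -0.0426, 0.0269]
eef_rot: [0.115, 0.697, -0.116, 0.699]
force: [-0.2, -1.6, 0.1]
finger_gap: 0.0004
```

Call:
send_rows(rows="0.0013 0.0038 0 0 0 0;0.0026 0.0076 0 0 0 0")

```text
t: 5.0
tool_pos: [0.4506, -0.0408, 0.0268]
eef_rot: [0.115, 0.697, -0.116, 0.699]
force: [-3.9, -15.1, 2.8]
finger_gap: 0.0005
```

Call:
send_rows(rows="0.0007 0.0019 0 0 0 0;0.0007 0.0019 0 0 0 0;0.0007 0.0019 0 0 0 0")

```text
t: 5.3
tool_pos: [0.4506, -0.0409, 0.0269]
eef_rot: [0.115, 0.697, -0.116, 0.698]
force: [-3.1, -9.6, 2.2]
finger_gap: 0.0002
```

```bash
python3 - <<'E'
from h import *
from cell import ctrl
import cv2
s=ctrl.get_state(); print(s["t"],inv(P0,s["tool_pos"]),inv([0,0,P0[2]],s["force"]))
f=ctrl.grab_frame("wrist");g=ctrl.grab_frame("side")
a=cv2.resize(f["frame"][0:250,220:420],None,fx=2,fy=2.4);b=cv2.resize(g["frame"][190:290,230:330],(400,600),interpolation=3)
cv2.imwrite("pics/w3.png",np.hstack([a,b])[:,:,::-1]);print(f["xyz"],f["attitude"])
E
```

```text
5.3 [ 7.10437100e-05 -1.11414867e-01  2.68525341e-02] [  0.2020172  -10.04133265   2.23091241]
[0.4770103  0.03546529 0.19663613] [-0.14121343  0.02227698 -0.16194114  0.97639007]
```

View pics/w3.png

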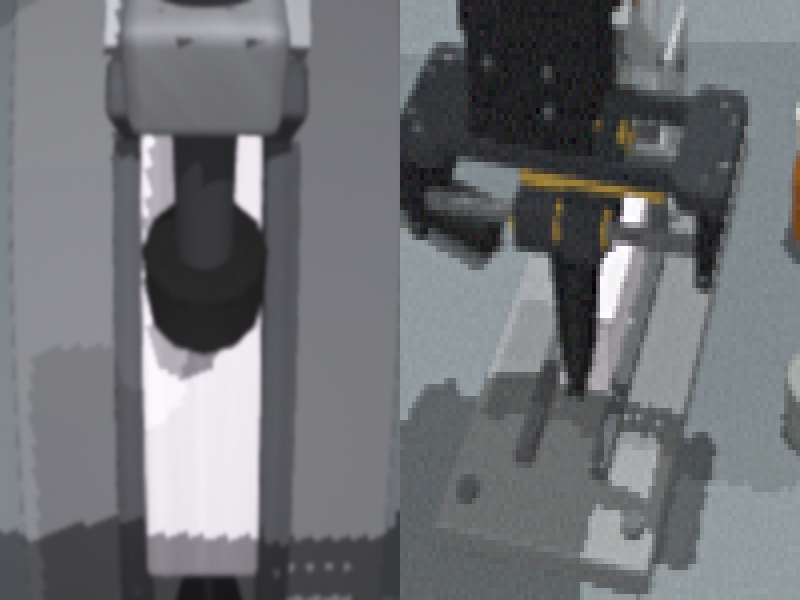

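The wrist crop shows the bar reaching under the stop block at the top, square in the rails. The fingertip reads y = -0.111, and with a 10 mm half-finger that puts the back face at about -0.101. A steady 10 N, well above the sliding friction, also means the bar is home. I back off and go to the handle.

Call:
send_rows(rows="-0.013 -0.038 0 0 0 0;-0.026 -0.076 0 0 0 0;-0.026 -0.076 0.2 0 0 0;-0.026 -0.076 0.4 0 0 0;-0.026 -0.076 0.6 0 0 0;-0.026 -0.076 0.8 0 0 0;-0.026 -0.076 0.98 0 0 0;-0.026 -0.076 0.98 0 0 0")

```text
t: 6.2
tool_pos: [0.4455, -0.0608, 0.2771]
eef_rot: [0.115, 0.693, -0.117, 0.702]
force: [0.1, -0.3, 0.4]
finger_gap: 0.0002
```

```bash
python3 - <<'E'
from h import *
from cell import ctrl
import cv2
s=ctrl.get_state(); print(s["t"],inv(P0,s["tool_pos"]),s["force"])
plan(P0,s,[[0,.04,.272],[0,.04,.172]])
print()
def tcp(d,r=.1):
    e=np.deg2rad(d);return [0,.055+r*np.cos(e)-.009*np.sin(e)-.010,.075+r*np.sin(e)+.009*np.cos(e)]
p=[[0,.04,.172]]+[tcp(d) for d in(72,65,55,45,35,27,20,14,10,8)]
print(np.round(p,4)); s2=dict(s); s2["tool_pos"]=fix(P0,p[:1])[0]; plan(P0,s2,p)
f=ctrl.grab_frame("wrist");g=ctrl.grab_frame("top")
a=cv2.resize(f["frame"][0:220,180:440],(400,340));b=cv2.resize(g["frame"][170:270,230:370],(400,340),interpolation=3)
cv2.imwrite("pics/w4.png",np.hstack([a,b])[:,:,::-1]);print(f["xyz"],f["attitude"])
E
```

```text
6.2 [ 0.00179572 -0.13188743  0.27710384] [ 0.1070515  -0.25263957  0.39538446]
[ 0.2173  0.6523 -0.0204] [ 0.0007  0.0018 -0.0005] world [0.4998 0.1023 0.272 ]
[ 0.2173  0.6523 -0.4204] [ 0.0007  0.0018 -0.0005] world [0.4998 0.1023 0.172 ]

[[0.     0.04   0.172 ]
 [0.     0.0673 0.1729]
 [0.     0.0791 0.1694]
 [0.     0.095  0.1621]
 [0.     0.1093 0.1521]
 [0.     0.1218 0.1397]
 [0.     0.13   0.1284]
 [0.     0.1359 0.1177]
 [0.     0.1399 0.1079]
 [0.     0.1419 0.1012]
 [0.     0.1428 0.0978]]
[0. 0. 0.] [ 0.0007  0.0018 -0.0005] world [0.4998 0.1023 0.172 ]
[0.0356 0.1034 0.0035] [ 0.0007  0.0018 -0.0005] world [0.5087 0.1282 0.1729]
[ 0.051   0.1479 -0.0103] [ 0.0007  0.0018 -0.0005] world [0.5126 0.1393 0.1694]
[ 0.0717  0.2079 -0.0397] [ 0.0007  0.0018 -0.0005] world [0.5178 0.1543 0.1621]
[ 0.0904  0.2622 -0.0797] [ 0.0007  0.0018 -0.0005] world [0.5224 0.1679 0.1521]
[ 0.1066  0.3092 -0.1291] [ 0.0007  0.0018 -0.0005] world [0.5265 0.1796 0.1397]
[ 0.1174  0.3404 -0.1743] [ 0.0007  0.0018 -0.0005] world [0.5292 0.1874 0.1284]
[ 0.125   0.3626 -0.2174] [ 0.0007  0.0018 -0.0005] world [0.5311 0.193  0.1177]
[ 0.1302  0.3776 -0.2563] [ 0.0007  0.0018 -0.0005] world [0.5324 0.1967 0.1079]
[ 0.1329  0.3854 -0.2831] [ 0.0007  0.0018 -0.0005] world [0.5331 0.1987 0.1012]
[ 0.134   0.3886 -0.2967] [ 0.0007  0.0018 -0.0005] world [0.5333 0.1995 0.0978]
[0.47043111 0.01594171 0.44693008] [-0.14161464  0.01764389 -0.16277506  0.976288  ]
```

View pics/w4.png

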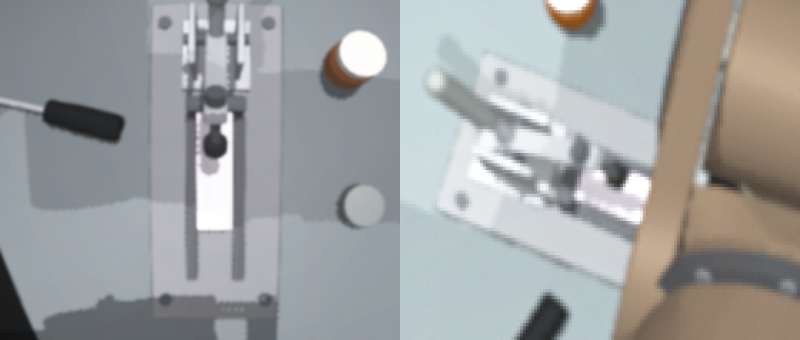

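The bar stayed home: its back edge is at crop row 229 and the rail ends are at row 279. I check that numerically while moving above the handle.

Call:
send_rows(rows="0.05 0.15 0 0 0.0015 0;0.1 0.3 -0.02 0 0.0015 0;0.15 0.45 -0.02 0 0.0015 0;0.217 0.652 -0.02 0 0.0015 0;0.217 0.652 -0.02 0 0.0015 0;0.217 0.652 -0.2 0 0.0015 0;0.217 0.652 -0.35 0 0.0015 0;0.217 0.652 -0.42 0 0.0015 0;0.217 0.652 -0.42 0 0.0015 0")

```text
t: 7.2
tool_pos: [0.4962, 0.1019, 0.164]
eef_rot: [0.114, 0.702, -0.118, 0.693]
force: [-0.2, -0.6, 0.1]
finger_gap: 0.0006
```

```bash
python3 - <<'E'
from h import *
from cell import ctrl
import cv2
x=np.array([0.47043111,0.01594171,0.44693008]);q=[-0.14161464,0.01764389,-0.16277506,0.976288]
c=lambda u,v:(180+u/1.538,v/1.545)
for n,p,z in(("back",(196,229),.042),("back",(233,229),.042),("railend",(191,279),.019),("railend",(239,279),.019),("plate",(153,317),.012),("plate",(278,317),.012)): print(n,inv(P0,wray(x,q,c(*p),z)))
s=ctrl.get_state(); print(s["t"],inv(P0,s["tool_pos"]),s["force"])
g=ctrl.grab_frame("side");cv2.imwrite("pics/s5.png",cv2.resize(g["frame"][110:290,200:400],(666,600),interpolation=3)[:,:,::-1])
E
```

```text
back [-0.01647603 -0.09919222  0.042     ]
back [ 0.01506429 -0.09918492  0.042     ]
railend [-0.02240443 -0.14800575  0.019     ]
railend [ 0.02181458 -0.14800421  0.019     ]
plate [-0.05995663 -0.18669135  0.012     ]
plate [ 0.06027294 -0.186719    0.012     ]
7.2 [-0.00329048  0.03844922  0.16395965] [-0.21507172 -0.60099774  0.13785087]
```

View pics/s5.png

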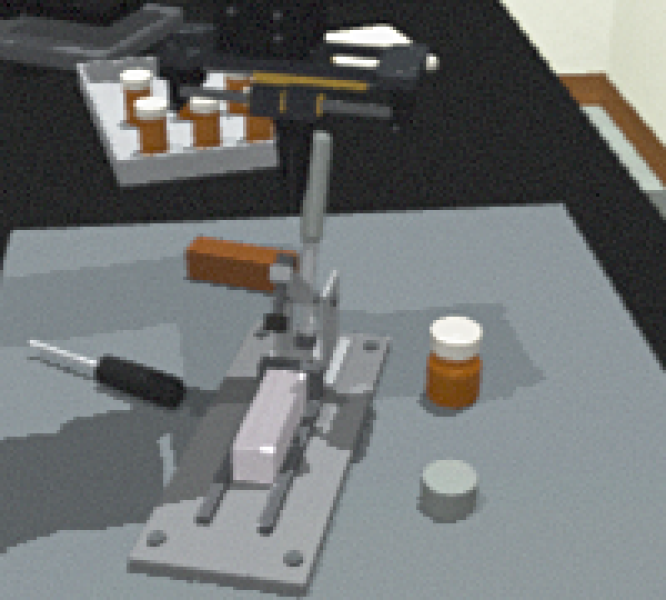

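```bash
python3 - <<'E'
from h import *
from cell import ctrl
s=ctrl.get_state(); print(s["t"],inv(P0,s["tool_pos"]),s["force"],R.from_quat(s["eef_rot"]).as_matrix())
px=proj(S,s["tool_pos"])[0]; print((px-[200,110])*3.333)
e=np.deg2rad(65)
for r in(.041,.1,.13):print((proj(S,fix(P0,[0,.055+r*np.cos(e),.075+r*np.sin(e)]))-[200,110])*3.333)
def tcp(d,r=.1):
    e=np.deg2rad(d);return [0,.055+r*np.cos(e)-.009*np.sin(e)-.010,.075+r*np.sin(e)+.009*np.cos(e)]
plan(P0,s,[[0,.05,.172]]+[tcp(d) for d in(72,65,55,45,35,27,20,14,10,8)])
E
```

```text
7.25 [-0.00240423  0.03892556  0.16580962] [-0.85349765 -0.36779973  0.10820012] [[-0.00987069  0.32350689  0.94617433]
 [-0.00262135  0.9462088  -0.32354603]
 [-0.99994785 -0.00567387 -0.00849171]]
[296.29526784 201.69106045]
[[310.682859   244.75542109]]
[[317.43387274 169.59983215]]
[[320.89875061 131.02711592]]
[0.0235 0.0387 0.0248] [ 0.0004 -0.0016 -0.0004] world [0.5031 0.1118 0.172 ]
[0.0461 0.1043 0.0283] [ 0.0004 -0.0016 -0.0004] world [0.5087 0.1282 0.1729]
[0.0615 0.1488 0.0145] [ 0.0004 -0.0016 -0.0004] world [0.5126 0.1393 0.1694]
[ 0.0822  0.2089 -0.0149] [ 0.0004 -0.0016 -0.0004] world [0.5178 0.1543 0.1621]
[ 0.1009  0.2632 -0.0549] [ 0.0004 -0.0016 -0.0004] world [0.5224 0.1679 0.1521]
[ 0.1171  0.3101 -0.1043] [ 0.0004 -0.0016 -0.0004] world [0.5265 0.1796 0.1397]
[ 0.1278  0.3413 -0.1496] [ 0.0004 -0.0016 -0.0004] world [0.5292 0.1874 0.1284]
[ 0.1355  0.3635 -0.1926] [ 0.0004 -0.0016 -0.0004] world [0.5311 0.193  0.1177]
[ 0.1407  0.3785 -0.2315] [ 0.0004 -0.0016 -0.0004] world [0.5324 0.1967 0.1079]
[ 0.1434  0.3863 -0.2583] [ 0.0004 -0.0016 -0.0004] world [0.5331 0.1987 0.1012]
[ 0.1445  0.3896 -0.2719] [ 0.0004 -0.0016 -0.0004] world [0.5333 0.1995 0.0978]
```

Call:
send_rows(rows="0.0235 0.0387 0.0248 0 0 0;0.0235 0.0387 0.0248 0 0 0;0.035 0.07 0.026 0 0 0;0.046 0.104 0.028 0 0 0;0.0615 0.149 0.0145 0 0 0;0.072 0.179 0 0 0 0;0.082 0.209 -0.015 0 0 0;0.082 0.209 -0.015 0 0 0")

```text
t: 8.05
tool_pos: [0.518, 0.1552, 0.1616]
eef_rot: [0.114, 0.701, -0.117, 0.694]
force: [0.5, -0.6, 4.7]
finger_gap: 0.0001
```

```bash
python3 - <<'E'
from h import *
from cell import ctrl
import cv2
s=ctrl.get_state(); print(s["t"],inv(P0,s["tool_pos"]),inv([0,0,P0[2]],s["force"]),s["ft_torque"])
def tcp(d,r=.1):
    e=np.deg2rad(d);return [0,.055+r*np.cos(e)-.009*np.sin(e)-.010,.075+r*np.sin(e)+.009*np.cos(e)]
plan(P0,s,[tcp(d) for d in(55,50,45,40,35,31,27,23,20,17,14,11,9)])
g=ctrl.grab_frame("side");cv2.imwrite("pics/s6.png",cv2.resize(g["frame"][110:290,200:400],(666,600),interpolation=3)[:,:,::-1])
E
```

```text
8.05 [-7.39848044e-05  9.58798517e-02  1.61558186e-01] [ 0.69421625 -0.38327472  4.72395371] [-0.43977627  0.06771379 -0.05121624]
[-0.0009 -0.0035  0.0021] [ 0.0004 -0.0016 -0.0006] world [0.5178 0.1543 0.1621]
[ 0.0088  0.0245 -0.0167] [ 0.0004 -0.0016 -0.0006] world [0.5202 0.1613 0.1574]
[ 0.0178  0.0508 -0.0379] [ 0.0004 -0.0016 -0.0006] world [0.5224 0.1679 0.1521]
[ 0.0263  0.0753 -0.0615] [ 0.0004 -0.0016 -0.0006] world [0.5245 0.174  0.1462]
[ 0.034   0.0977 -0.0873] [ 0.0004 -0.0016 -0.0006] world [0.5265 0.1796 0.1397]
[ 0.0397  0.1141 -0.1094] [ 0.0004 -0.0016 -0.0006] world [0.5279 0.1837 0.1342]
[ 0.0448  0.129  -0.1326] [ 0.0004 -0.0016 -0.0006] world [0.5292 0.1874 0.1284]
[ 0.0494  0.1423 -0.1568] [ 0.0004 -0.0016 -0.0006] world [0.5303 0.1907 0.1224]
[ 0.0524  0.1512 -0.1756] [ 0.0004 -0.0016 -0.0006] world [0.5311 0.193  0.1177]
[ 0.0552  0.1592 -0.1949] [ 0.0004 -0.0016 -0.0006] world [0.5318 0.195  0.1128]
[ 0.0576  0.1662 -0.2145] [ 0.0004 -0.0016 -0.0006] world [0.5324 0.1967 0.1079]
[ 0.0597  0.1722 -0.2346] [ 0.0004 -0.0016 -0.0006] world [0.5329 0.1982 0.1029]
[ 0.0609  0.1757 -0.2481] [ 0.0004 -0.0016 -0.0006] world [0.5332 0.1991 0.0995]
```

View pics/s6.png

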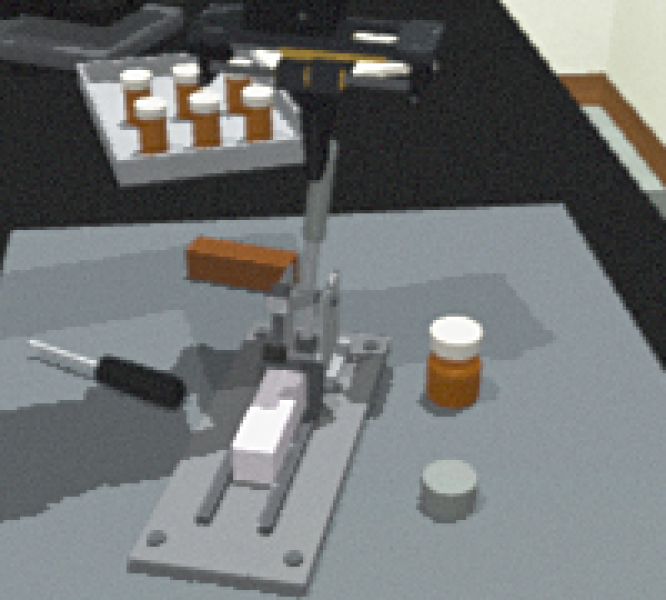

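The fingertip (318,165) is on the upper face of the handle, which has begun to tilt. The force is about 5 N, as expected. I continue along the arc.

Call:
send_rows(rows="0.009 0.0245 -0.017 0 0 0;0.018 0.051 -0.038 0 0 0;0.026 0.075 -0.062 0 0 0;0.034 0.098 -0.087 0 0 0;0.04 0.114 -0.109 0 0 0;0.045 0.129 -0.133 0 0 0;0.045 0.129 -0.133 0 0 0")

```text
t: 8.8
tool_pos: [0.5291, 0.1874, 0.1277]
eef_rot: [0.114, 0.701, -0.117, 0.694]
force: [0.1, -0.8, 3.1]
finger_gap: 0.0008
```

```bash
python3 - <<'E'
from h import *
from cell import ctrl
s=ctrl.get_state(); print(s["t"],inv(P0,s["tool_pos"]),inv([0,0,P0[2]],s["force"]),s["ft_torque"])
def tcp(d,r=.1):
    e=np.deg2rad(d);return [0,.055+r*np.cos(e)-.009*np.sin(e)-.010,.075+r*np.sin(e)+.009*np.cos(e)]
plan(P0,s,[tcp(d) for d in(27,23,20,17,14,11,9,7)])
E
```

```text
8.8 [-5.76541333e-05  1.29977109e-01  1.27745991e-01] [ 0.30122154 -0.71993133  3.09779387] [-0.18382354 -0.04951169 -0.00442521]
[0.0003 0.0001 0.0027] [ 0.0004 -0.0017 -0.0006] world [0.5292 0.1874 0.1284]
[ 0.0049  0.0134 -0.0216] [ 0.0004 -0.0017 -0.0006] world [0.5303 0.1907 0.1224]
[ 0.0079  0.0223 -0.0403] [ 0.0004 -0.0017 -0.0006] world [0.5311 0.193  0.1177]
[ 0.0107  0.0303 -0.0596] [ 0.0004 -0.0017 -0.0006] world [0.5318 0.195  0.1128]
[ 0.0131  0.0373 -0.0793] [ 0.0004 -0.0017 -0.0006] world [0.5324 0.1967 0.1079]
[ 0.0152  0.0433 -0.0993] [ 0.0004 -0.0017 -0.0006] world [0.5329 0.1982 0.1029]
[ 0.0164  0.0468 -0.1129] [ 0.0004 -0.0017 -0.0006] world [0.5332 0.1991 0.0995]
[ 0.0174  0.0498 -0.1265] [ 0.0004 -0.0017 -0.0006] world [0.5335 0.1998 0.0961]
```

Call:
send_rows(rows="0.005 0.0135 -0.022 0 0 0;0.008 0.022 -0.04 0 0 0;0.011 0.03 -0.06 0 0 0;0.013 0.037 -0.079 0 0 0;0.015 0.043 -0.099 0 0 0;0.0165 0.047 -0.113 0 0 0;0.0165 0.047 -0.113 0 0 0")

```text
t: 9.5
tool_pos: [0.533, 0.1992, 0.0989]
eef_rot: [0.114, 0.701, -0.117, 0.694]
force: [-0.9, -0.0, 0.5]
finger_gap: 0.0004
```

Force is near zero, so the handle has snapped over. I retract upward and away.

Call:
send_rows(rows="0 0 0.1 0 0 0;0 0 0.3 0 0 0;0 0 0.5 0 0 0;0 0 0.7 0 0 0;-0.1 0.3 0.7 0 0 0;-0.2 0.6 0.7 0 0 0;-0.3 0.9 0.7 0 0 0;-0.3 0.9 0.7 0 0 0;-0.3 0.9 0.7 0 0 0")

```text
t: 10.4
tool_pos: [0.4567, 0.4266, 0.2741]
eef_rot: [0.114, 0.701, -0.117, 0.694]
force: [0.6, -0.1, 0.1]
finger_gap: 0.0005
```

```bash
python3 - <<'E'
from h import *
from cell import ctrl
import cv2
s=ctrl.get_state(); print(s["t"],s["tool_pos"],s["force"])
g=ctrl.grab_frame("side");f=ctrl.grab_frame("top")
cv2.imwrite("pics/f.png",np.hstack([cv2.resize(g["frame"][150:270,230:370],(400,343),interpolation=3),cv2.resize(f["frame"][160:290,230:380],(400,343),interpolation=3)])[:,:,::-1])
E
```

```text
10.4 [0.45667448 0.42659378 0.27414071] [ 0.61726149 -0.12761897  0.05244066]
```

View pics/f.png

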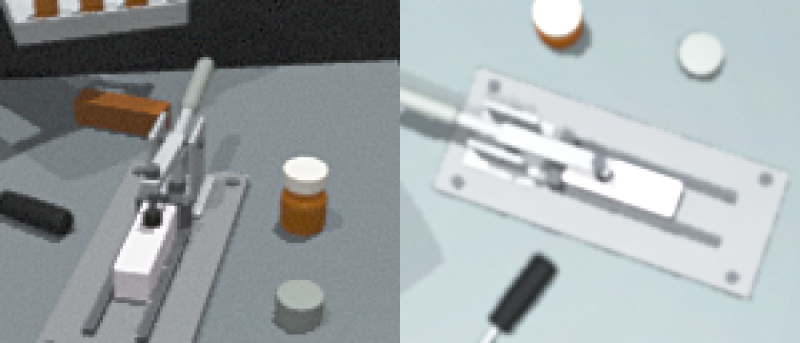

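The handle lies over to +y at side-crop (200,85), the foot at (152,215) is on the bar, and the bystanders haven't moved. I do one last numeric check of the bar and hand in.

```bash
python3 - <<'E'
from h import *
from cell import ctrl
print(inv(P0,ray(T,(334.25,235.4),.042)), "rail end", inv(P0,ray(T,(230+330*.375,160+219*.379),.019)))
print(ctrl.finish_job())
E
```

```text
[-0.00137071 -0.10480142  0.042     ] rail end [-0.00037292 -0.15453681  0.019     ]
the job is handed in; nothing more can be done
None
```

The bar is home against the end stop and the clamp is locked on it. I handed the job in at about 10.5 s of robot time.

- **Bar:** I pushed it along the channel with the closed fingertips until the force held steady at about 10 N, well above the 1–3 N it slides under. After that push, its back end measured 49 mm inside the rail ends, where fully home is 50 mm. The last check, after locking, gave 49.7 mm.
- **Clamp:** I then pushed the handle along its arc. The force peaked at about 5 N and fell to about zero past the dead point. After I pulled away, the handle stayed down and the foot sat on the bar.
- **Surroundings:** The arm finished well clear, with the jar, puck and screwdriver where they stood.

**Disagreement:** the top and wrist cameras differ by about 5 mm on absolute position along the channel. The top camera put the bar's back end at −104.8 mm, and the wrist camera put it at −99.2 mm. I therefore judged the seating from the contact force and the distance to the rail ends, which agree in both views.

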